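# Seat the vial carousel on the autosampler's drive key

## Robot

A 6-joint arm with a two-finger parallel gripper is mounted at the origin on the work surface. World frame = base frame: x ahead of the robot, y to its left, z up, the work surface at z = 0. Lengths are in m, angles in degrees, forces in N, time in s.
With the tool pointing down it reaches from about 0.35 to 0.875 m from the base axis. Payload 4.2 kg.
Tool frame: the origin (TCP) lies midway between the tips of the shut fingers; the grasp point (between the pads) lies 19 mm behind it; z points along the fingers, x is the direction in which the jaws open and shut, and the axes are right-handed (so a half turn about z gives the same grasp; the last joint's range is limited). The gripper opens to 87 mm and grips with 3 to 60 N. Pads are 19 mm wide; open, the fingers measure 117 mm over their backs; the gripper's body (75 mm by 190 mm) begins 51 mm behind the grasp point.
Start: joints at [14.817, 22.042, 0.453, 0, -68.411, -14.817], TCP at [0.625, 0, 0.223] pointing down, gripper open.
Joint ranges: [-179.83, 179.83], [-69.29, 118.12], [-61.27, 80.66], [-181.25, 117.63], [-171.15, -9.14], [-177.46, 177.46]. Speed limits (degrees/s): [159.86, 159.86, 180, 180, 180, 180].

## Interface

Orientations are given as a 3x3 rotation matrix whose columns are the frame's x, y, z axes.
In Python, from station import sense, capture, finish_job, find_in gives the robot as it stands.
- The arm moves only by the shell command python3 -m creep 'ROWS'. ROWS is JSON, a list of rows, each a list of 7 numbers: the shift along the tool's x, y, z in mm, then the turn, a rotation vector about the tool's x, y, z in degrees, then the opening, from 0 (shut) to 1 (fully open). A call has exactly 10 rows; each row shifts and turns the commanded pose from where the row before left it, along the tool's axes as they then stand; what a row does not reach is not made up. A row lasts 1/8 s, in which the tool goes at most 62.5 mm and 10.7 degrees, less where a joint would pass 70% of its speed; a pose out of reach is approached as far as the arm can. A call with a gripper value outside its range is refused whole. The fingers move at their own pace and stop on an object; the grip force is fixed at half the most. Time passes only in rows, so rows that do not move let the fingers close, or fill a call up. It gives the time, the measured TCP pose, the force and the opening at its end, in the units of the state.
- sense(): the state, without advancing time (a new reading comes with each control period).
- capture(name): name is "scene" or "side" or "wrist"; returns a dict with "color" (420x560x3 uint8, blue, green, red), "vertical_fov" (degrees; the focal length in pixels is half the picture's height over the tangent of half this angle, whatever the lens; pixels are square), "cx", "cy" (the principal point, pixels), "R" (3x3) and "t" (3): a world point X has camera coordinates R X + t. Camera axes: x right, y down, z forward; pixel columns grow to the right and rows downward; lengths in m; the calibration is good to about 2 mm. A picture is of the moment at which its call begins. There is no depth.
- finish_job(): hands the job in, once; it reports no verdict.
Trained networks look in the newest picture that a camera, given by its name, has taken for a name from the list of things; names that differ only in an ending like _2 or _b are one class to them, and where a whole thing is asked for, a point or a joint stands for the part that bears it (a point fixed in the world has none). Each returns a list of dicts, best first, with "p" (0 to 1); they miss things now and then, are a little off and sometimes report something else, mostly with a low value. They report only what shows in the picture. A call takes as long as a camera call.
- find_in(camera, name): "xy" ([column, row] in pixels, amid what is visible of it).
The state is a dict: "time_s": time; "joints": joint angles; "joint_velocities": joint speeds; "effort": joint torques, N m; "tcp_pos": TCP position; "ee_rot": TCP orientation; "wrist_force": force on the tool from outside, world axes, zero at the start; "moment": the same for the moment, N m; "gripper_width": opening from 0.0 (shut) to 1.0 (fully open).
Only numpy, scipy, OpenCV 4.12 (cv2) and the standard library are available. Lean on these libraries where they do the work, as an engineer would, in place of code of your own. Each camera call takes 0.05 s, during which the arm holds its last target. There are 200 camera calls.

## Task

The autosampler's vial carousel is sitting high because its rim rests on the drive key: push the carry bar with your fingertips to turn the carousel until the notch in its rim is over the key, then press down on the boss in the middle until the carousel is fully home on the drive plate, and take your hand away. Never lift the carousel, do not touch the vials in it, and leave everything else where it stands.

Things in the scene. Friction and masses are not known exactly. Their poses are not given: they have to be found in the camera images.
- carousel: Light grey plastic disc, 210 mm across, level on the autosampler. Origin: centre of its underside, on its fixed vertical turning axis; own +x points at the notch. The deck (top face within 91 mm of the axis) is 24 mm above the origin; the rim outside it is 19 mm thick. It turns either way without end, needs 3 to 5 N at the bar's end and stays where left; it cannot tilt. Its mass varies a little
- notch (a point): Point in the middle of the carousel's rim notch, at the height of the underside, 100 mm from the axis. The notch is an open slot in the rim, 16 mm wide, cut inwards from the edge to 91.5 mm from the axis, through the full thickness
- key_top (a point): Top of the drive key, 100 mm from the axis: a radial steel bar fixed on the drive plate, 10 mm wide with a rounded crest, 12 mm high above the plate, from 87 to 118 mm from the axis (its outer 13 mm show beyond the carousel's rim). The rounded crest guides the notch in if it is within about 4 mm of centred when pressed
- boss_top (a point): Centre of the flat top of the round boss in the middle of the bar, the place to press: 36 mm across, 30 mm above the deck, 54 mm above the carousel's underside
- sleeve (a joint): How far the carousel has gone down its gripping spindle (m): 0 raised, 0.010 fully home, negative when lifted. It does not drop by its own weight: with the notch over the key about 7 N on the boss pushes it down, and it stays down. Turned elsewhere, the key and two hidden dowels under the disc (which find their sockets together with the notch) hold it up level and firm
- vials: The fifteen black-capped glass vials in the carousel's outer ring, 12 mm thick, 12 mm proud of the deck, on a circle of 84 mm radius (the deck is free of them within 78 mm of the axis). They turn with it. Origin and axes as carousel
- sampler: Low white housing, 330 mm (own x) by 310 mm, top tray 78 mm above the table, dark drive plate 260 mm across with its top at 85 mm. Origin: on the carousel's axis at table height; own +x points to the key, away from its front. A needle tower 46 mm square stands at own (132, -122) mm, 219 mm high, its arm pointing to own -y at 178 to 192 mm. Fixed
- vial_a: Loose capped vial, 12 mm across, 32 mm tall, standing on the table to the right of the autosampler; bystander. Origin: centre of its underside
- vial_b: As vial_a, but standing on the autosampler's top tray at its front left corner (seen from the robot); bystander
- vial_c: As vial_a, but standing on the autosampler's top tray at its front right corner (seen from the robot); bystander
- vial_rack: White vial rack, 110 x 55 x 38 mm, on the table to the right of the autosampler; bystander. Origin: centre of its underside
- beaker: Glass beaker, 68 mm across, 85 mm tall, left of the autosampler; bystander. Origin: centre of its underside
- driver: Screwdriver, 160 mm, lying left of the autosampler; bystander
- solvent: Amber bottle, 80 mm across, 170 mm tall, far left; bystander. Origin: centre of its underside
- jar: White jar, 64 mm across, 60 mm tall, far right; bystander. Origin: centre of its underside
- bar_end (a point): End of the carry bar, at its top edge, 58 mm from the axis on the carousel's own +y side. The bar is a straight upright fin on the deck along the carousel's own y axis, through the middle: 116 mm long (58 mm each side), 12 mm thick, its top 28 mm above the deck

How it is judged:
By the outcome, as a careful person would: the job done as asked, in the order asked, and still so for the second after the job is handed in, with the robot touching nothing.
It also fails if it takes over 48 s, if anything falls off the work surface, if the arm or the gripper's body presses on something with over 40 N, if the wrist force passes 120 N, or if a joint passes its speed limit or range.

## Working session

There is one attempt and no reset: what is moved stays moved. The work goes in short steps, Python scripts to look and compute and a shell command to move; the robot and the scene stay as the last step left them, time stands still between calls to the robot, and variables do not carry over. Pictures are saved under pics/ and viewed, about 8 in all and at most 12, crops included, and the job is handed in when it is done.

```bash
mkdir -p pics
cat > h.py <<'E'
import numpy as np, cv2
from station import sense, capture, find_in
def K(c):
    f=c["color"].shape[0]/2/np.tan(np.radians(c["vertical_fov"]/2)); return f,c["cx"],c["cy"]
def back(c,xy,z):
    f,cx,cy=K(c); R=np.array(c["R"]);t=np.array(c["t"])
    d=R.T@np.array([(xy[0]-cx)/f,(xy[1]-cy)/f,1]); o=-R.T@t
    return o+d*(z-o[2])/d[2]
def proj(c,X):
    f,cx,cy=K(c); p=np.array(c["R"])@np.array(X)+np.array(c["t"]); return np.array([f*p[0]/p[2]+cx,f*p[1]/p[2]+cy])
E
python3 - <<'E'
from h import *
s=sense(); print(s["time_s"],s["tcp_pos"],np.round(s["ee_rot"],3).tolist(),s["wrist_force"])
H={"boss_top":.149,"bar_end":.147,"notch":.095,"key_top":.097,"vial_a":.016,"beaker":.04}
for cam in ["scene","side","wrist"]:
    c=capture(cam); cv2.imwrite(f"pics/{cam}0.png",c["color"])
    print(cam,np.round(-np.array(c["R"]).T@np.array(c["t"]),3),c["vertical_fov"])
    for n,z in H.items():
        for d in find_in(cam,n)[:2]: print(n,np.round(d["p"],2),np.round(d["xy"]),np.round(back(c,d["xy"],z),3))
a=cv2.imread("pics/scene0.png");b=cv2.imread("pics/wrist0.png")
E
```

```text
0.0 [6.24401849e-01 2.54135164e-05 2.21452257e-01] [[-1.0, 0.0, -0.002], [0.0, 1.0, -0.0], [0.002, -0.0, -1.0]] [-0.18392604  0.8260646  -0.19762865]
scene [1.301 0.255 1.393] 51.37142072803996
boss_top 0.63 [298. 214.] [0.584 0.075 0.149]
bar_end 0.57 [300. 215.] [0.588 0.08  0.147]
notch 0.76 [298. 215.] [0.559 0.066 0.095]
beaker 0.63 [353. 254.] [0.608 0.284 0.04 ]
side [0.516 0.978 1.237] 43.98780832992556
boss_top 0.89 [276. 219.] [0.553 0.095 0.149]
bar_end 0.86 [279. 215.] [0.545 0.082 0.147]
notch 0.79 [274. 215.] [0.56  0.038 0.095]
vial_a 0.23 [259. 226.] [0.607 0.018 0.016]
beaker 0.76 [246. 296.] [0.623 0.273 0.04 ]
beaker 0.74 [320. 300.] [0.429 0.275 0.04 ]
wrist [ 0.624 -0.08   0.385] 69.45383036908216
boss_top 0.72 [345. 222.] [0.569 0.004 0.149]
bar_end 0.88 [344. 225.] [0.569 0.007 0.147]
notch 0.77 [345. 222.] [0.556 0.023 0.095]
key_top 0.44 [241. 252.] [0.662 0.056 0.097]
vial_a 0.9 [494.  98.] [ 0.376 -0.1    0.016]
vial_a 0.38 [345. 227.] [0.537 0.058 0.016]
beaker 0.17 [260.  45.] [ 0.642 -0.149  0.04 ]
```

View pics/scene0.png

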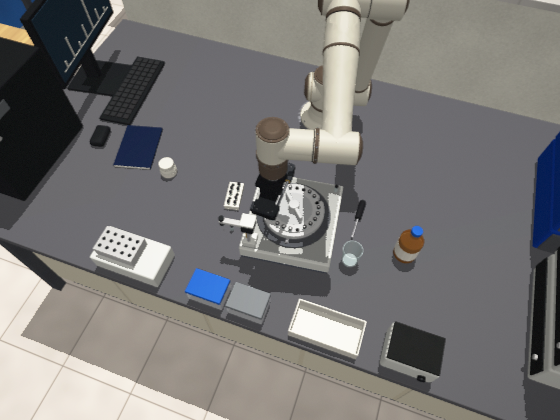

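View pics/wrist0.png

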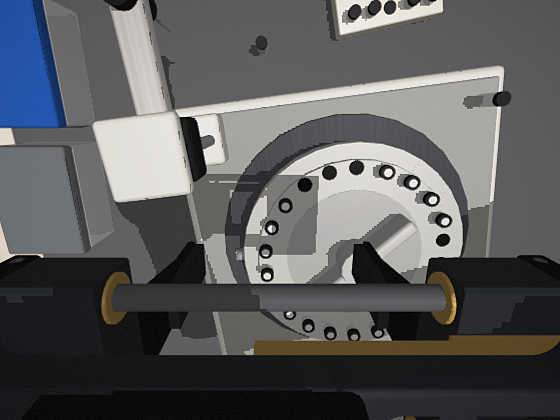

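Scene: carousel around (298,214), with the gripper partly over it. Wrist: vials ring centred near (355,250), key stub near (241,253), bar running from (345,275) to (415,230). The fingers hide the middle, so I'll back up for a clear view.

```bash
python3 -m creep '[[10,30,-20,0,0,0,1],[10,30,-20,0,0,0,1],[10,30,-20,0,0,0,1],[10,30,-20,0,0,0,1],[5,30,-20,0,0,0,1],[0,10,-20,0,0,0,1],[0,0,0,0,0,0,1],[0,0,0,0,0,0,1],[0,0,0,0,0,0,1],[0,0,0,0,0,0,1]]'
python3 - <<'E'
from h import *
c=capture("wrist"); im=c["color"]; cv2.imwrite("pics/w1.png",cv2.resize(im,(784,588),interpolation=cv2.INTER_CUBIC))
for n,z in {"boss_top":.149,"bar_end":.147,"notch":.095,"key_top":.097}.items():
    for d in find_in("wrist",n)[:2]: print(n,np.round(d["p"],2),np.round(d["xy"],1),np.round(back(c,d["xy"],z),3))
E
```

```text
time_s: 2.3
tcp_pos: [0.5799, 0.1594, 0.3418]
ee_rot: [[-1.0, 0.001, -0.001], [0.001, 1.0, -0.001], [0.001, -0.001, -1.0]]
wrist_force: [-0.4, 0.1, -0.4]
gripper_width: 1.003
boss_top 0.58 [298.8  83.5] [0.556 0.046 0.149]
boss_top 0.51 [299.4  81.5] [0.555 0.044 0.149]
bar_end 0.7 [302.   83.8] [0.552 0.046 0.147]
notch 0.6 [301.1  81.2] [0.549 0.038 0.095]
notch 0.48 [253.9 247.3] [0.614 0.264 0.095]
key_top 0.4 [210.7  96.9] [0.663 0.056 0.097]
key_top 0.29 [254.3 248.1] [0.613 0.265 0.097]
```

View pics/w1.png

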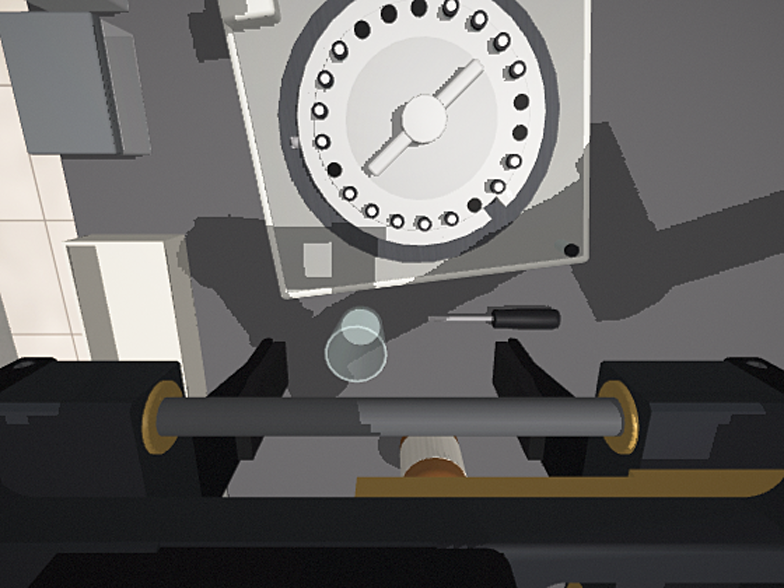

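The wrist view at 1.4x shows the boss at (425,118), the bar ends at (371,170) and (479,66), the notch at (493,209), and the key stub at (295,143).

Run:
```python
from h import *
c=capture("wrist")
P={k:back(c,np.array(p)/1.4,z) for k,p,z in [("boss",(425,118),.151),("b1",(371,170),.149),("b2",(479,66),.149),("notch",(493,209),.114),("key",(295,143),.095)]}
for k,p in P.items():
    d=p-P["boss"]; print(k,np.round(p,4),np.round(np.hypot(*d[:2])*1e3,1),np.round(np.degrees(np.arctan2(d[1],d[0])),1))
# vial fit / rim: dark plate ellipse
```

```text
boss [0.551  0.0471 0.151 ] 0.0 0.0
b1 [0.5935 0.086  0.149 ] 57.6 42.4
b2 [0.5109 0.0104 0.149 ] 54.3 -137.5
notch [0.4843 0.1207 0.114 ] 99.3 132.2
key [0.6649 0.0632 0.095 ] 115.0 8.0
```

```bash
python3 -m creep '[[7,-28,30,0,0,0,0.8],[7,-28,30,0,0,0,0.8],[7,-28,30,0,0,0,0.8],[8,-28,30,0,0,0,0.8],[0,0,0,0,0,-10,0.8],[0,0,0,0,0,-10,0.8],[0,0,0,0,0,-10,0.8],[0,0,0,0,0,-10,0.8],[0,0,0,0,0,-10,0.8],[0,0,0,0,0,-10,0.8]]'
python3 -m creep '[[0,0,0,0,0,-9,0.8],[0,0,0,0,0,-8,0.8],[0,0,0,0,0,0,0.8],[0,0,0,0,0,0,0.8],[0,0,0,0,0,0,0.8],[0,0,0,0,0,0,0.8],[0,0,0,0,0,0,0.8],[0,0,0,0,0,0,0.8],[0,0,0,0,0,0,0.8],[0,0,0,0,0,0,0.8]]'
python3 - <<'E'
from h import *
c=capture("wrist"); cv2.imwrite("pics/w2.png",c["color"])
s=sense(); print(s["tcp_pos"],s["joints"], s["gripper_width"])
c=capture("side"); x,y=map(int,proj(c,[.551,.047,.15])); cv2.imwrite("pics/s2.png",cv2.resize(c["color"][y-90:y+90,x-120:x+120],None,fx=3,fy=3))
E
```

```text
time_s: 3.85
tcp_pos: [0.551, 0.0481, 0.2227]
ee_rot: [[-0.495, -0.869, 0.0], [-0.869, 0.495, 0.0], [-0.0, -0.0, -1.0]]
wrist_force: [-0.3, 0.4, 1.0]
gripper_width: 0.796
time_s: 5.1
tcp_pos: [0.551, 0.048, 0.2225]
ee_rot: [[-0.225, -0.974, -0.0], [-0.974, 0.225, -0.0], [0.0, 0.0, -1.0]]
wrist_force: [0.4, -0.7, -0.1]
gripper_width: 0.804
[0.55096711 0.04801939 0.22254784] [ 2.17752948e+01  1.50481602e+01 -9.78065813e+00 -4.42004540e-04
 -6.51729587e+01  5.52224819e+01] 0.7967897674218202
```

View pics/s2.png

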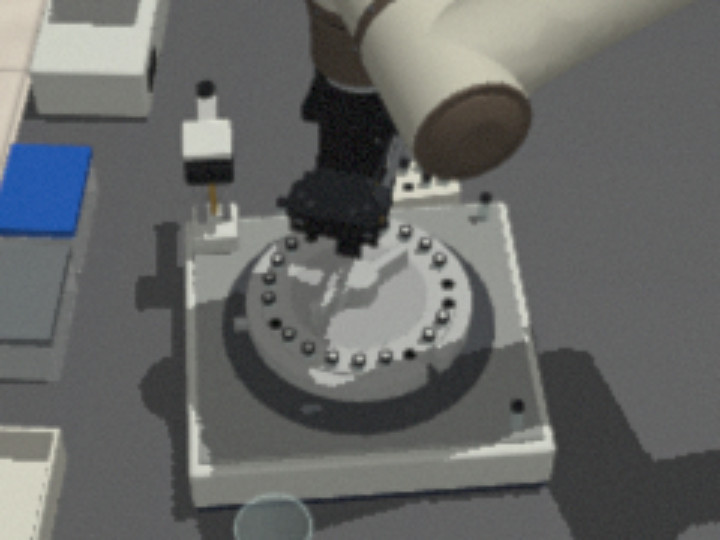

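View pics/w2.png

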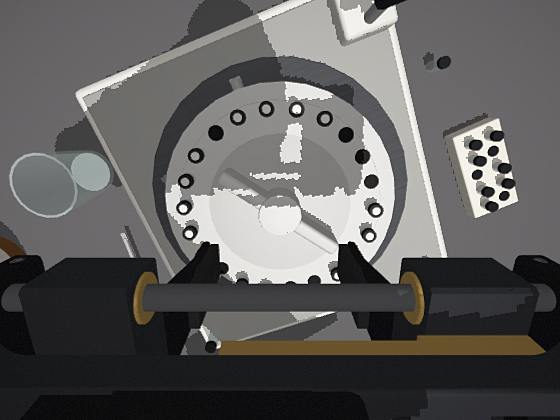

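Wrist: boss (279,215), key (237,84), bar ends (225,175) and (338,250), so the fingers will come down clear of the bar. Now I descend and turn.

```bash
python3 - <<'E'
from h import *
c=capture("wrist")
b=back(c,(279.5,215),.151);k=back(c,(236.5,84),.095);d=k-b
print(b,k,np.hypot(*d[:2]),np.degrees(np.arctan2(d[1],d[0])))
E
python3 -m creep '[[0,0,25,0,0,0,0.8],[0,0,25,0,0,0,0.8],[0,0,25,0,0,0,0.8],[0,0,14,0,0,0,0.8],[0,0,0,0,0,0,0.8],[0,0,0,0,0,5,0.8],[0,0,0,0,0,5,0.8],[0,0,0,0,0,5,0.8],[0,0,0,0,0,5,0.8],[0,0,0,0,0,5,0.8]]'
```

```text
[0.55239574 0.04678858 0.151     ] [0.66258467 0.06055897 0.095     ] 0.11104604776792856 7.12336278084975
time_s: 6.5
tcp_pos: [0.5537, 0.0473, 0.135]
ee_rot: [[-0.617, -0.787, 0.006], [-0.787, 0.617, -0.001], [-0.003, -0.005, -1.0]]
wrist_force: [6.6, -5.0, -3.9]
gripper_width: 0.796
```

```bash
python3 -m creep '[[0,0,0,0,0,6,0.8],[0,0,0,0,0,6,0.8],[0,0,0,0,0,6,0.8],[0,0,0,0,0,6,0.8],[0,0,0,0,0,6,0.8],[0,0,0,0,0,6,0.8],[0,0,0,0,0,6,0.8],[0,0,0,0,0,6,0.8],[0,0,0,0,0,6,0.8],[0,0,0,0,0,6,0.8]]'
python3 -m creep '[[0,0,0,0,0,6,0.8],[0,0,0,0,0,6,0.8],[0,0,0,0,0,6,0.8],[0,0,0,0,0,6,0.8],[0,0,0,0,0,6,0.8],[0,0,0,0,0,6,0.8],[0,0,0,0,0,4,0.8],[0,0,0,0,0,0,0.8],[0,0,0,0,0,0,0.8],[0,0,0,0,0,0,0.8]]'
python3 - <<'E'
from h import *
s=sense();R=s["ee_rot"];print(np.degrees(np.arctan2(-R[1][0],-R[0][0])),s["moment"])
c=capture("wrist"); cv2.imwrite("pics/w3.png",cv2.resize(c["color"],(784,588),interpolation=cv2.INTER_CUBIC))
E
```

```text
time_s: 7.75
tcp_pos: [0.5527, 0.0472, 0.1352]
ee_rot: [[-0.99, 0.141, 0.004], [0.141, 0.99, -0.001], [-0.004, -0.001, -1.0]]
wrist_force: [3.0, -4.1, -1.2]
gripper_width: 0.802
time_s: 9.0
tcp_pos: [0.5522, 0.0485, 0.1346]
ee_rot: [[-0.67, 0.742, 0.003], [0.742, 0.67, 0.001], [-0.002, 0.003, -1.0]]
wrist_force: [2.8, -0.1, 1.7]
gripper_width: 0.8
-47.92896055746281 [ 0.03571291 -0.94279149  0.09026925]
```

View pics/w3.png

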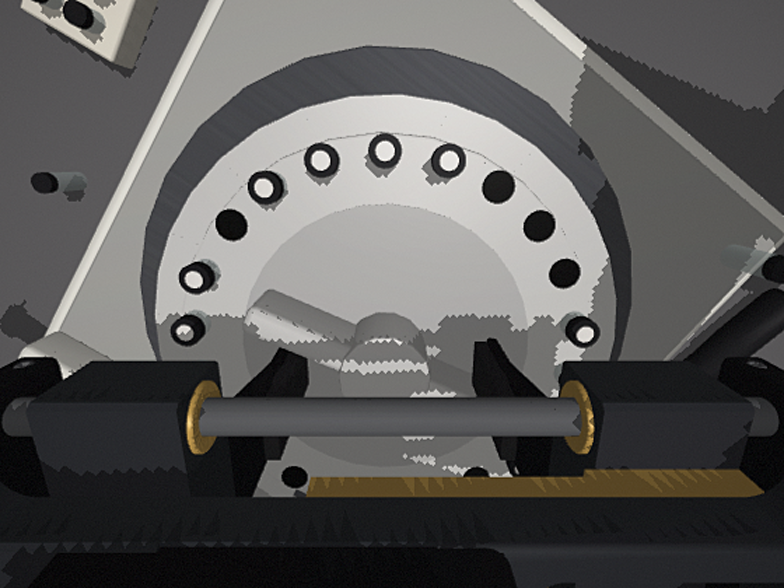

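Bar end at about (262,305), boss top centre about (385,370). The turn is nearly complete, so I'll push a little more and then rise for an accurate look.

```bash
python3 -m creep '[[0,0,0,0,0,2,0.8],[0,0,0,0,0,2,0.8],[0,0,0,0,0,2,0.8],[0,0,0,0,0,0,0.8],[0,0,0,0,0,-3,0.8],[0,0,-20,0,0,0,0.8],[0,0,-40,0,0,0,0.8],[0,0,-40,0,0,0,0.8],[0,0,-20,0,0,0,0.8],[0,0,0,0,0,0,0.8]]'
python3 -m creep '[[0,40,0,0,0,-9,0.8],[0,30,0,0,0,-9,0.8],[0,0,0,0,0,-9,0.8],[0,0,0,0,0,-9,0.8],[0,0,0,0,0,-9,0.8],[0,0,0,0,0,-6,0.8],[0,0,0,0,0,0,0],[0,0,0,0,0,0,0],[0,0,0,0,0,0,0],[0,0,0,0,0,0,0]]'
python3 - <<'E'
from h import *
c=capture("wrist"); cv2.imwrite("pics/w4.png",cv2.resize(c["color"],(784,588),interpolation=cv2.INTER_CUBIC)); cv2.imwrite("pics/w4raw.png",c["color"])
for n in ["boss_top","notch","key_top"]: print(n,[(round(d["p"],2),np.round(d["xy"],1)*1.4) for d in find_in("wrist",n)[:2]])
E
```

```text
time_s: 10.3
tcp_pos: [0.5492, 0.0478, 0.2531]
ee_rot: [[-0.628, 0.778, -0.004], [0.778, 0.628, 0.0], [0.003, -0.003, -1.0]]
wrist_force: [0.3, 0.5, -0.0]
gripper_width: 0.802
time_s: 11.55
tcp_pos: [0.602, 0.0955, 0.2534]
ee_rot: [[-1.0, 0.0, -0.001], [0.0, 1.0, -0.0], [0.001, -0.0, -1.0]]
wrist_force: [0.0, 0.4, 0.2]
gripper_width: 0.429
boss_top [(0.69, array([461.58, 194.74]))]
notch []
key_top []
```

View pics/w4.png

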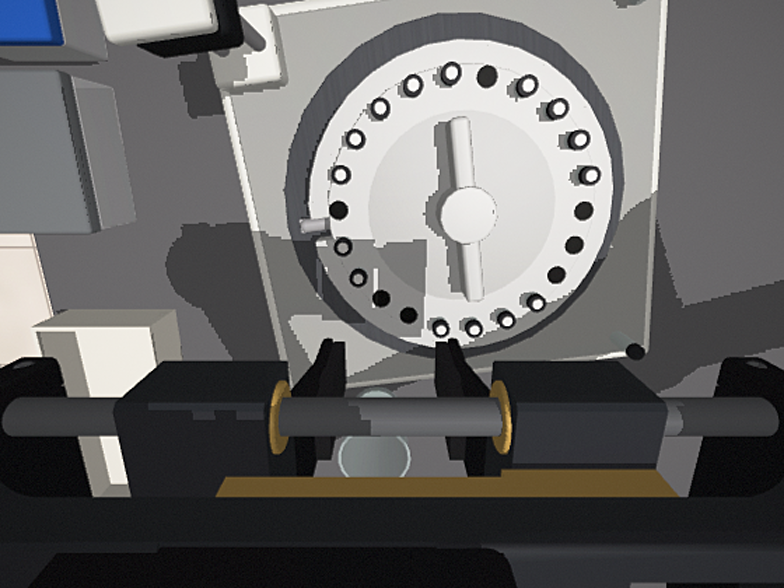

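Boss (468,214), bar ends (459,118) and (476,300), key (315,226) apparently showing through the notch. I'll compute the angles and look at a crop.

Run:
```python
from h import *
c=capture("wrist")
b=back(c,np.array([468,214])/1.4,.151)
for n,p,z in [("b1",(459,118),.149),("b2",(476,300),.149),("key",(315,226),.095)]:
    q=back(c,np.array(p)/1.4,z); d=q-b; print(n,q,np.hypot(*d[:2]),np.degrees(np.arctan2(d[1],d[0])))
a=back(c,np.array([459,118])/1.4,.149)-back(c,np.array([476,300])/1.4,.149); print(np.degrees(np.arctan2(a[1],a[0])),b)
cv2.imwrite("pics/k4.png",cv2.resize(c["color"][130:190,190:270],None,fx=10,fy=10,interpolation=cv2.INTER_CUBIC))
```

```text
b1 [ 0.5599665  -0.00923756  0.149     ] 0.05601370007709502 -81.87472223972539
b2 [0.5433247  0.10291855 0.149     ] 0.05737202317440551 98.74727687912635
key [0.65703929 0.06172104 0.095     ] 0.10612870523892147 8.401963926042896
-81.55999697285684 [0.55204963 0.04621384 0.151     ]
```

View pics/k4.png

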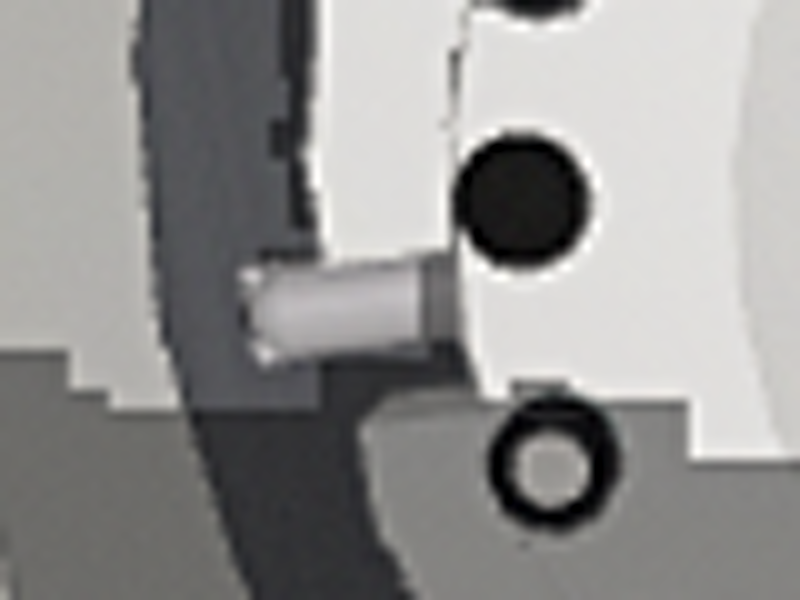

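Run:
```python
from h import *
c=capture("wrist"); b=np.array([.552,.0465])
for n,pts,z in [("notch",[(385,259),(420,395)],.116),("notch2",[(385,259),(420,412)],.116),("key",[(340,263),(340,360)],.093)]:
    q=[back(c,(p[0]/10+190,p[1]/10+130),z)[:2]-b for p in pts]
    print(n,np.linalg.norm(q[1]-q[0]),[(np.linalg.norm(v),np.degrees(np.arctan2(v[1],v[0]))) for v in q], np.degrees(np.arctan2(*(q[0]+q[1])[::-1])))
```

```text
notch 0.013769987741580109 [(np.float64(0.09787469628541808), np.float64(3.959441307680957)), (np.float64(0.09693180653437596), np.float64(12.047194799914577))] 7.983712580646821
notch2 0.015432543165943752 [(np.float64(0.09787469628541808), np.float64(3.959441307680957)), (np.float64(0.09737725408058073), np.float64(13.021423057565054))] 8.478864480991582
key 0.010328576787347056 [(np.float64(0.10666320741505882), np.float64(5.424499286969198)), (np.float64(0.10865740596486388), np.float64(10.820065168319013))] 8.147286307446713
```

Notch at 8.0–8.5°, key at 8.1°: aligned to within 1 mm. Next I shut the fingers and press the boss at (0.552, 0.0465).

```bash
python3 -m creep '[[25,-25,0,0,0,0,0],[25,-24,0,0,0,0,0],[0,0,30,0,0,0,0],[0,0,30,0,0,0,0],[0,0,25,0,0,0,0],[0,0,5,0,0,0,0],[0,0,0,0,0,0,0],[0,0,0,0,0,0,0],[0,0,0,0,0,0,0],[0,0,0,0,0,0,0]]'
python3 -m creep '[[0,0,3,0,0,0,0],[0,0,3,0,0,0,0],[0,0,2,0,0,0,0],[0,0,2,0,0,0,0],[0,0,2,0,0,0,0],[0,0,2,0,0,0,0],[0,0,0,0,0,0,0],[0,0,0,0,0,0,0],[0,0,0,0,0,0,0],[0,0,0,0,0,0,0]]'
```

```text
time_s: 13.1
tcp_pos: [0.5523, 0.0466, 0.1641]
ee_rot: [[-1.0, -0.0, 0.001], [-0.0, 1.0, 0.0], [-0.001, 0.0, -1.0]]
wrist_force: [-0.4, 0.0, -0.2]
gripper_width: 0.007
time_s: 14.35
tcp_pos: [0.5524, 0.0465, 0.1505]
ee_rot: [[-1.0, -0.0, 0.001], [-0.0, 1.0, -0.0], [-0.001, -0.0, -1.0]]
wrist_force: [-1.0, 0.6, 5.1]
gripper_width: 0.005
```

```bash
python3 -m creep '[[0,0,1,0,0,0,0],[0,0,1,0,0,0,0],[0,0,1,0,0,0,0],[0,0,1,0,0,0,0],[0,0,1,0,0,0,0],[0,0,1,0,0,0,0],[0,0,1,0,0,0,0],[0,0,1,0,0,0,0],[0,0,0,0,0,0,0],[0,0,0,0,0,0,0]]'
```

```text
time_s: 15.6
tcp_pos: [0.5524, 0.0465, 0.1428]
ee_rot: [[-1.0, -0.001, 0.001], [-0.001, 1.0, -0.0], [-0.001, -0.0, -1.0]]
wrist_force: [-2.1, 0.6, 7.1]
gripper_width: 0.005
```

It's sliding down at about 7 N, as expected. I'll keep going until it's firm.

```bash
python3 -m creep '[[0,0,1,0,0,0,0],[0,0,1,0,0,0,0],[0,0,1,0,0,0,0],[0,0,1,0,0,0,0],[0,0,1,0,0,0,0],[0,0,0,0,0,0,0],[0,0,0,0,0,0,0],[0,0,0,0,0,0,0],[0,0,0,0,0,0,0],[0,0,0,0,0,0,0]]'
```

```text
time_s: 16.85
tcp_pos: [0.553, 0.0464, 0.1411]
ee_rot: [[-1.0, -0.002, 0.004], [-0.002, 1.0, -0.001], [-0.004, -0.001, -1.0]]
wrist_force: [-7.8, 0.9, 20.8]
gripper_width: 0.005
```

```bash
python3 -m creep '[[0,0,1,0,0,0,0],[0,0,1,0,0,0,0],[0,0,1,0,0,0,0],[0,0,0,0,0,0,0],[0,0,0,0,0,0,0],[0,0,0,0,0,0,0],[0,0,0,0,0,0,0],[0,0,0,0,0,0,0],[0,0,0,0,0,0,0],[0,0,0,0,0,0,0]]'
python3 -m creep '[[0,0,-5,0,0,0,0],[0,0,-10,0,0,0,0],[0,0,-30,0,0,0,0],[0,0,-30,0,0,0,0],[0,0,-30,0,0,0,0],[-20,20,-10,0,0,0,0],[-30,30,0,0,0,0,0],[0,30,0,0,0,0,0],[0,0,0,0,0,0,0],[0,0,0,0,0,0,0]]'
python3 - <<'E'
from h import *
c=capture("wrist"); cv2.imwrite("pics/w5.png",cv2.resize(c["color"],(784,588),interpolation=cv2.INTER_CUBIC))
for z in (.151,.141): print(z, proj(c,[.5522,.0465,z])*1.4)
E
```

```text
time_s: 18.1
tcp_pos: [0.5536, 0.0464, 0.141]
ee_rot: [[-1.0, -0.003, 0.006], [-0.003, 1.0, -0.001], [-0.006, -0.001, -1.0]]
wrist_force: [-12.1, 2.0, 33.5]
gripper_width: 0.004
time_s: 19.35
tcp_pos: [0.602, 0.1262, 0.2481]
ee_rot: [[-1.0, -0.0, -0.001], [-0.0, 1.0, -0.001], [0.001, -0.001, -1.0]]
wrist_force: [-0.3, -0.1, 0.1]
gripper_width: 0.008
0.151 [471.78962738 162.91974053]
0.141 [468.73020709 162.89271036]
```

View pics/w5.png

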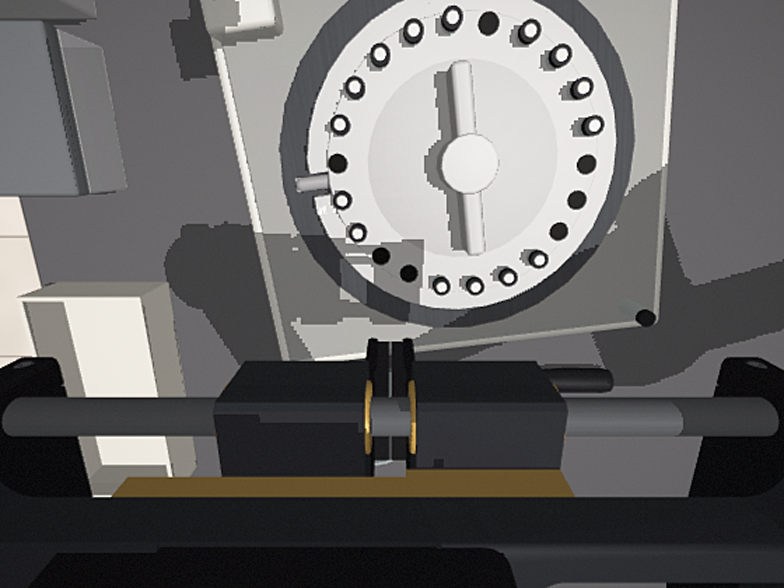

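The key (313,184) sits in the notch, the boss is at (469,163) as predicted for the lowered height, and the hand is clear.

```bash
python3 -c "
from station import finish_job; print(finish_job())"
```

```text
the job is handed in; nothing more can be done
None
```

The carousel is home on the drive plate, and I handed the job in at about 19.4 s of the 48 s allowed. With the fingertips on the carry bar I turned it about 124° clockwise (seen from above). I then pressed the boss down with the fingers shut and withdrew the hand.

- **Alignment before pressing:** the notch measured 8.0–8.5° against the key at 8.1°, which is within 1 mm at the rim.
- **Pressing:** the boss met the fingertips at about z = 0.151 m and slid down at about 7 N. It stopped firmly at 0.141 m, the full 10 mm, and did not move further at 33 N.
- **After withdrawing:** the last picture shows the key in the notch and the boss where it should be at the lowered height. The wrist force was about zero, so the robot was touching nothing.
- **Vials and surroundings:** the carousel's vials and the loose vial on the front left of the tray look undisturbed. I did not check the remaining bystanders one by one, but the arm stayed above and around the carousel throughout.

No check failed. The trained networks did not find the notch or key in the close-up, and their notch and bar-end positions in the earlier pictures were unreliable. I used positions read from the images instead, checked against the given radii and sizes.

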